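# Lock two sample vials into their carrier and lift it level

### The job

Make the little two-vial carrier ready to travel: lay the loose retaining bar, tab up and centred, in the slots of the carrier's two end posts so that it bridges both vials, and let go of it. Then take the carrier by its raised handle, lift it about 10 cm straight up off the bench with vials and bar still in place, and finish while holding it there, gripped, level and still, touching nothing else. Do not disturb the loose bottle and beaker standing near it.

Things in the scene. Friction and masses are not known exactly. Their poses are not given: they have to be found in the camera images.
- carrier: Loose aluminium two-vial carrier, 0.45 kg, 120 mm (its x) by 124 mm (its y). Origin on its underside below the handle, z up. Foot plate 6 mm thick, x = -75 to +45 mm. Handle at x = 0. Vial row at x = -50 mm, the side towards the robot: two wells at y = +-23 mm between two end posts with slots at y = +-54 mm. Steel counterweight at x = +30 mm, below z = 26 mm. Centre of mass near the handle.
- carrier_grip (a point): Centre of the carrier's handle, 132 mm above its underside; axes as the carrier's. Grey grip 14 mm thick along x, 78 mm long along y, z = 116 to 148 mm, on two legs at y = +-30 mm. Fingers can close on it along x, in the middle.
- slot_mid (a point): Midway between the two post slots on their floor level: carrier x = -50, y = 0, z = 72 mm; the origin of a laid bar comes here. Posts 8 mm thick (y), 44 mm wide (x). Slots run along y, 17 mm wide, open upward: straight sides up to z = 86 mm, flaring to the top at z = 99 mm. 37 mm free from a laid bar's tab to the handle: let go by opening to about 40 mm.
- bar: Loose retaining bar, 90 g: a square steel bar 12 mm wide (x), 134 mm long (y), 12 mm high, with a grey finger tab on its middle, 12 mm wide (x), 44 mm long (y), from z = 12 to z = 44 mm. Origin at the middle of its underside, z up. It starts flat on the bench, tab up, left of the hotplate, pointing roughly away from the robot. Its two ends are alike.
- bar_top (a point): Middle of the top of the bar's tab: 44 mm above the bar's underside.
- vial_1: Capped sample vial, 27 mm diameter, 62 mm tall, 18 g, standing loose in the carrier's well at y = +23 mm; origin at the centre of its underside, z up. Its cap ends 4 mm below a laid bar.
- vial_2: Capped sample vial like the other, in the carrier's well at y = -23 mm.
- bottle: Bystander: small clear reagent bottle with a blue cap, 60 mm diameter, 124 mm tall; origin at the centre of its underside. It and the beaker swap places.
- beaker: Bystander: empty clear beaker, 67 mm across, 80 mm tall; origin at the centre of its underside.
- hotplate: Fixed white laboratory hotplate between bar and carrier, 250 mm deep (x), 230 mm wide (y), 108 mm high; origin at the centre of its underside.
- laptop: Fixed open black laptop on the right of the carrier; origin at the centre of its underside.
- ph_meter: Fixed instrument with a display head on a stand behind the carrier, 372 mm tall, head from 240 mm up and 45 mm in front of the origin; origin at the centre of its underside.

How it is judged:
On the way:
1. the bar lies in both slots, let go, with the carrier still standing on the bench (x of bar in the frame of carrier between -0.056 and -0.044 m and y of bar in the frame of carrier between -0.012 and 0.012 m and z of bar in the frame of carrier between 0.068 and 0.076 m and angle between the y axis of bar and the y axis of carrier, either way round below 0.08 rad and angle between the z axis of bar and the z axis of carrier, either way round below 0.12 rad and z of bar_top in the frame of carrier above 0.108 m and x of vial_1 in the frame of carrier between -0.057 and -0.043 m and y of vial_1 in the frame of carrier between 0.016 and 0.03 m and z of vial_1 in the frame of carrier between 0 and 0.014 m and angle between the z axis of each of vial_1, vial_2 and the z axis of carrier, either way round below 0.2 rad and x of vial_2 in the frame of carrier between -0.057 and -0.043 m and y of vial_2 in the frame of carrier between -0.03 and -0.016 m and z of vial_2 in the frame of carrier between 0 and 0.014 m and contact force between the fingers and bar below 0.1 N and linear speed of bar below 0.03 m/s and height (world z) of carrier below 0.01 m), for 0.2 s.
At the end, for the whole second after the job is handed in: Fingers grip the carrier, underside 60-150 mm above the bench, under 160 mm from its start, tilt < 0.1 rad, still (20 mm/s, 0.1 rad/s), touching nothing else. Bar in both slots, tab up: within 6 mm across, 12 along, 4 in height, 0.08 rad of slot_mid. Vials in their wells (7 mm, 0.2 rad) (height (world z) of carrier between 0.06 and 0.15 m and distance of carrier from where it was at the start of the episode below 0.16 m and angle between carrier's own z axis and vertical below 0.1 rad and linear speed of carrier below 0.02 m/s and angular speed of carrier below 0.1 rad/s and contact force between carrier and the fingers above 2 N and contact force between carrier and hotplate below 0.1 N and contact force between carrier and laptop below 0.1 N and contact force between carrier and ph_meter below 0.1 N and contact force between carrier and bottle below 0.1 N and contact force between carrier and beaker below 0.1 N and x of bar in the frame of carrier between -0.056 and -0.044 m and y of bar in the frame of carrier between -0.012 and 0.012 m and z of bar in the frame of carrier between 0.068 and 0.076 m and angle between the y axis of bar and the y axis of carrier, either way round below 0.08 rad and angle between the z axis of bar and the z axis of carrier, either way round below 0.12 rad and z of bar_top in the frame of carrier above 0.108 m and x of vial_1 in the frame of carrier between -0.057 and -0.043 m and y of vial_1 in the frame of carrier between 0.016 and 0.03 m and z of vial_1 in the frame of carrier between 0 and 0.014 m and angle between the z axis of each of vial_1, vial_2 and the z axis of carrier, either way round below 0.2 rad and x of vial_2 in the frame of carrier between -0.057 and -0.043 m and y of vial_2 in the frame of carrier between -0.03 and -0.016 m and z of vial_2 in the frame of carrier between 0 and 0.014 m); the arm keeps its last pose, push and grip.
It fails at once if a bystander (bottle or beaker) is moved more than 30 mm (distance of any of bottle, beaker from where it was at the start of the episode above 0.03 m).
It also fails if it takes over 53 s, if anything falls off the work surface, if the arm or the gripper's body presses on something with over 40 N, if the wrist force passes 120 N, or if a joint passes its speed limit or range.

### The arm

A 7-joint arm with a two-finger parallel gripper is mounted at the origin on a cart in front of the work surface, level with it; the furniture and walls round the work are solid. World frame = base frame: x ahead of the robot, y to its left, z up, the work surface at z = 0. Lengths are in m, angles in rad, forces in N, time in s.
With the tool pointing down it reaches from about 0.425 to 0.875 m from the base axis. Payload 4.7 kg.
Tool frame: the origin (TCP) lies between the finger pads; the fingertips stand 14 mm ahead of it and the grasp point (between the pads) lies 5 mm behind it; z points along the fingers, y is the line along which they close (so a half turn about z gives the same grasp; the last joint's range is limited). The gripper opens to 87 mm and grips with 3 to 60 N. Pads are 19 mm wide; open, the fingers measure 117 mm over their backs; the gripper's body (75 mm by 190 mm) begins 51 mm behind the grasp point.
Start: joints at [-1.243, 0.321, -0.07, 1.45, 0.023, 1.371, -0.057], TCP at [0.201, 0.618, 0.237] pointing down, gripper open.
Joint ranges: [-2.86, 2.86], [-0.3, 2.09], [-1.38, 1.24], [0.06, 2.45], [-1.56, 4.7], [0.09, 2.05], [-2.69, 2.69]. Speed limits (rad/s): [2.57, 2.57, 3.14, 3.14, 3.14, 3.14, 3.14].

### API

Orientations are given as a rotation vector (axis times angle).
In Python, from bench import get_state, get_image, camera_params, close_job gives the robot as it stands. The module is installed in compiled form; this text tells all that it offers.
- The arm moves only by the tool arm_command, never from a script. Its argument "motion" is a list of rows, each a list of 5 numbers: the finger opening in mm, from 0 to 87, then the shift along the tool's x, y, z in mm, then the turn about the tool's z in degrees. In form: [[gripper, x, y, z, spin], ...]. A call has 1 to 5 rows; each row is the pose to reach, as a shift and turn from the pose commanded when the call began, along the tool's axes at that moment; what a row does not reach only later rows make up. A row lasts 1/12 s, in which the tool goes at most 41.7 mm and 7.16 degrees, less where a joint would pass 70% of its speed; a pose out of reach is approached as far as the arm can. A call with a gripper value outside its range is refused whole. The fingers move at their own pace and stop on an object; "newtons" is the grip in N (left out, the last holds). Time passes only in rows, so rows that repeat a pose let the fingers close. It gives the time, the measured TCP pose, the force, the opening and the grip force at its end, in the units of the state.
- get_state(): the state, without advancing time (a new reading comes with each control period).
- get_image(name): name is "scene" or "top" or "wrist"; returns (picture, depth): 480x640x3 uint8, red, green, blue; 480x640 float32, m along the optical axis (not along the pixel's ray), 0 where there is no reading.
- camera_params(name): a dict with "intrinsics" (3x3 intrinsics, pixels), "D" ([k1, k2, p1, p2, k3] as OpenCV has them; the pictures are not rectified), "extrinsics" (4x4, takes a point from camera to world coordinates). Camera axes: x right, y down, z forward; pixel columns grow to the right and rows downward; lengths in m; the calibration is good to about 2 mm. A picture is of the moment at which its call begins: read the wrist's pose just before it. camera_params takes no time and is no camera call; for the wrist camera it gives the pose at the moment of the call.
- close_job(): hands the job in; it is judged then, once.
The state is a dict: "time": time; "joint_positions": joint angles; "qd": joint speeds; "joint_torque": joint torques, N m; "position": TCP position; "tool_rot": TCP orientation; "ft_force": force on the tool from outside, world axes, zero at the start; "torque": the same for the moment, N m; "grip_width": opening from 0.0 (shut) to 1.0 (fully open); "grip_force": force on a finger pad.
Only numpy, scipy, OpenCV 4.12 (cv2) and the standard library are available. Lean on these libraries where they do the work, as an engineer would, in place of code of your own. Each camera call takes 0.05 s, during which the arm holds its last target. There are 200 camera calls.

## Working session

There is one attempt and no reset: what is moved stays moved. The work goes in short steps, Python scripts to look and compute and a tool call to move; the robot and the scene stay as the last step left them, time stands still between calls to the robot, and variables do not carry over. Pictures are saved under pics/ and viewed, at most 10 in all, crops included, and the job is handed in when it is done.

Besides the shell and the picture viewer there is one more tool, called as a command line: name --pt "numbers of a row" for each row, then --argument value for the rest. arm_command: Moves the arm, as the interface text tells. Its arguments: {"type":"object","properties":{"motion":{"type":"array"},"newtons":{"type":"number"}},"required":["motion"]}

```bash
mkdir -p pics
cat > h.py <<'E'
import numpy as np, cv2
from bench import *
from scipy.spatial.transform import Rotation as R
np.set_printoptions(precision=4,suppress=True)
def cloud(name):
    im,d=get_image(name); c=camera_params(name)
    K=np.array(c["intrinsics"],float);D=np.array(c["D"],float);T=np.array(c["extrinsics"])
    v,u=np.mgrid[0:480,0:640]
    p=cv2.undistortPoints(np.stack([u,v],-1).reshape(-1,1,2).astype(np.float64),K,D).reshape(480,640,2)
    P=np.concatenate([p*d[...,None],d[...,None]],-1)@T[:3,:3].T+T[:3,3]
    P[d==0]=np.nan
    return im,d,P
def save(im,n): cv2.imwrite(f"pics/{n}.png",cv2.cvtColor(im,cv2.COLOR_RGB2BGR))
E
python3 - <<'E'
from h import *
s=get_state();print(s["position"],R.from_rotvec(s["tool_rot"]).as_matrix(),s["time"],s["grip_width"])
for n in("top","scene"):
    im,d,P=cloud(n); save(im,n); np.save(n+".npy",P); print(camera_params(n)["extrinsics"])
E
```

```text
[0.2005 0.6178 0.2354] [[-0.9512  0.3086 -0.0005]
 [ 0.3086  0.9512 -0.0019]
 [-0.0001 -0.0019 -1.    ]] 0.0 1.0021488734844828
[[-0.0068 -0.989   0.1478  0.3319]
 [-0.9999  0.008   0.008  -0.1324]
 [-0.0091 -0.1478 -0.989   1.2803]
 [ 0.      0.      0.      1.    ]]
[[ 0.5022 -0.5633  0.6561 -0.4387]
 [-0.8646 -0.3411  0.369  -0.6606]
 [ 0.0159 -0.7526 -0.6583  1.0372]
 [ 0.      0.      0.      1.    ]]
```

View pics/top.png

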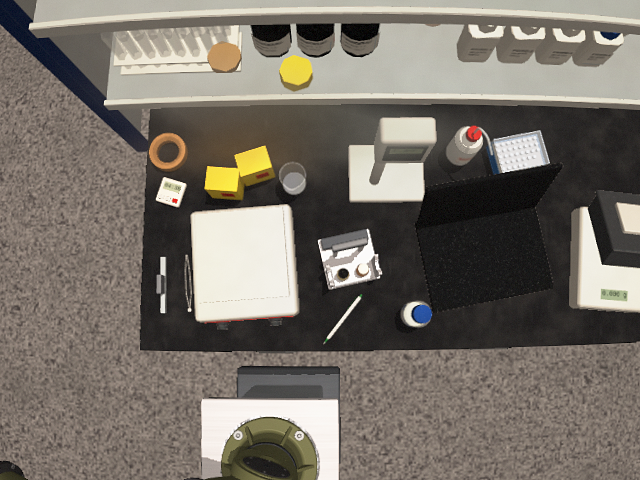

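View pics/scene.png

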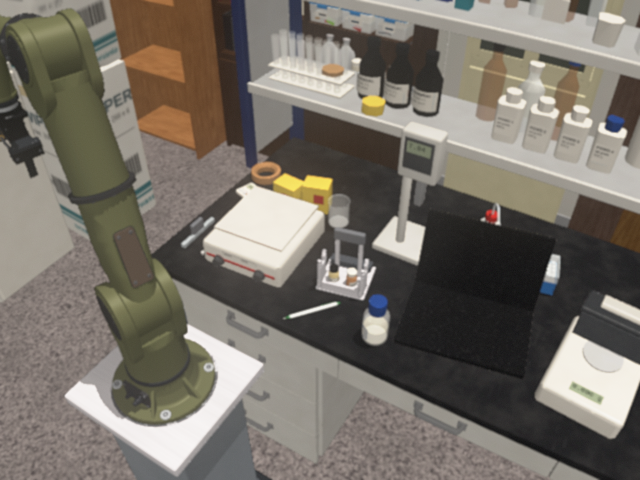

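The top view shows the bar at about (162,285), the carrier at about (350,258) with its handle at (345,240), the beaker at (292,178), and the bottle at (417,315). The scene view agrees. Next I measure.

Run:
```python
from h import *
P=np.load("top.npy"); im=cv2.imread("pics/top.png")
def sel(r0,r1,c0,c1,z0,z1):
    q=P[r0:r1,c0:c1].reshape(-1,3); return q[(q[:,2]>z0)&(q[:,2]<z1)]
def rect(q,n):
    r=cv2.minAreaRect((q[:,:2]*1000).astype(np.float32)); print(n,len(q),r,q.mean(0),np.nanmedian(q[:,2]))
rect(sel(245,325,150,176,.006,.06),"bar"); rect(sel(245,325,150,176,.03,.06),"tab")
g=im.max(2)[245:325,150:176]>110
q=P[245:325,150:176][g]; rect(q,"barcolor")
rect(sel(220,300,305,392,.13,.16),"handle"); rect(sel(220,300,305,392,.003,.012),"foot")
rect(sel(220,300,305,392,.08,.11),"posts");rect(sel(220,300,305,392,.06,.075),"vials")
q=sel(220,300,305,392,.08,.12);
for s in(1,-1):
    m=q[:,1]*s>np.median(q[:,1])*s; print(q[m].mean(0),m.sum())
rect(sel(150,200,278,308,.06,.1),"beaker"); rect(sel(295,332,398,440,.1,.14),"bottle"); rect(sel(195,335,180,305,.09,.12),"hotplate")
rect(sel(110,210,370,440,.3,.4),"head")
c=im[215:300,305:395]; cv2.imwrite("pics/c.png",np.hstack([cv2.resize(c,None,fx=5,fy=5,interpolation=3)[:,:450],cv2.resize(im[245:325,140:190],None,fx=5.3,fy=5.3)[:425,:300]]))
```

```text
bar 400 ((417.9681396484375, 252.840576171875), (185.58297729492188, 58.16322708129883), 0.563437283039093) [0.4131 0.2486 0.0224] 0.014675381158920975
tab 127 ((414.89990234375, 249.8576202392578), (41.91053009033203, 14.82722282409668), 1.4161603450775146) [0.4146 0.2485 0.0423] 0.0430517484571602
barcolor 296 ((416.737548828125, 251.58021545410156), (132.237060546875, 17.17708396911621), 2.9493510723114014) [0.4178 0.25   0.0192] 0.013173885278442654
handle 272 ((490.7450256347656, -184.8522186279297), (14.413829803466797, 77.42565155029297), 12.203516960144043) [ 0.4897 -0.1848  0.147 ] 0.14785151118401096
foot 1832 ((473.9853515625, -188.72996520996094), (204.17904663085938, 187.46133422851562), 89.55704498291016) [ 0.473  -0.186   0.0058] 0.005172235705785955
posts 118 ((453.6322021484375, -193.4137420654297), (68.79662322998047, 116.30683135986328), 11.730880737304688) [ 0.4468 -0.1946  0.0931] 0.09463072012568718
vials 237 ((454.4222717285156, -193.14297485351562), (69.42033386230469, 116.30491638183594), 12.39285945892334) [ 0.4434 -0.1973  0.0688] 0.06865220247233728
[ 0.43
[... 376 characters left out ...]
6 ((460.2176818847656, 47.91553497314453), (240.0918731689453, 220.0557403564453), 3.9221067428588867) [0.4709 0.0481 0.1075] 0.1080389664293867
head 2218 ((658.4548950195312, -281.1380310058594), (53.85515594482422, 100.43075561523438), 0.4585212171077728) [ 0.6513 -0.2783  0.3604] 0.37141335456353747Traceback (most recent call last):
  File "<stdin>", line 17, in <module>
    return _nx.concatenate(arrs, 1, dtype=dtype, casting=casting)
           ~~~~~~~~~~~~~~~^^^^^^^^^^^^^^^^^^^^^^^^^^^^^^^^^^^^^^^
ValueError: all the input array dimensions except for the concatenation axis must match exactly, but along dimension 0, the array at index 0 has size 425 and the array at index 1 has size 424
```

Run:
```python
from h import *
P=np.load("scene.npy"); s=get_state(); Rm=R.from_rotvec(s["tool_rot"]).as_matrix()
q=P.reshape(-1,3); q=(q[~np.isnan(q[:,0])]-s["position"])@Rm
q=q[np.linalg.norm(q,axis=1)<.3]
for z in np.arange(-.2,.03,.02):
    m=(q[:,2]>=z)&(q[:,2]<z+.02)
    if m.sum(): print(round(z,2),m.sum(),q[m].min(0),q[m].max(0))
im,d,W=cloud("wrist"); save(im,"w0"); c=camera_params("wrist")["extrinsics"]
print(Rm.T@(c[:3,3]-s["position"]),Rm.T@c[:3,:3])
im=cv2.imread("pics/top.png");sc=cv2.imread("pics/scene.png")
a=cv2.resize(im[215:300,305:390],(400,400),interpolation=3);b=cv2.resize(sc[60:180,0:120],(400,400),interpolation=3)
cv2.imwrite("pics/c.png",np.hstack([a,b]))
cv2.imwrite("pics/w0s.png",cv2.imread("pics/w0.png"))
```

```text
-0.2 152 [-0.0367 -0.0426 -0.2   ] [ 0.0173 -0.0086 -0.1801]
-0.18 192 [-0.0376 -0.0423 -0.1785] [ 0.0248  0.0094 -0.1601]
-0.16 292 [-0.037  -0.0571 -0.16  ] [ 0.0346 -0.0017 -0.1401]
-0.14 168 [-0.0214 -0.0582 -0.14  ] [ 0.0258 -0.0041 -0.12  ]
-0.12 233 [-0.0344 -0.103  -0.1199] [ 0.0328  0.0369 -0.1   ]
-0.1 454 [-0.0376 -0.101  -0.1   ] [ 0.0384  0.0603 -0.08  ]
-0.08 285 [-0.0363 -0.093  -0.0799] [ 0.039   0.0585 -0.0601]
-0.06 42 [-0.0364 -0.0891 -0.0598] [ 0.0369 -0.0587 -0.0401]
-0.04 63 [-0.0104 -0.0632 -0.0395] [ 0.0118 -0.0487 -0.0203]
-0.02 56 [-0.0109 -0.0612 -0.0195] [ 0.0118 -0.0464 -0.0006]
-0.0 49 [-0.0105 -0.0586  0.0003] [ 0.0128 -0.0455  0.0148]
[ 0.0659 -0.0009 -0.1492] [[ 0.001  -0.9698 -0.244 ]
 [ 1.      0.0006  0.002 ]
 [-0.0018 -0.244   0.9698]]
```

View pics/c.png

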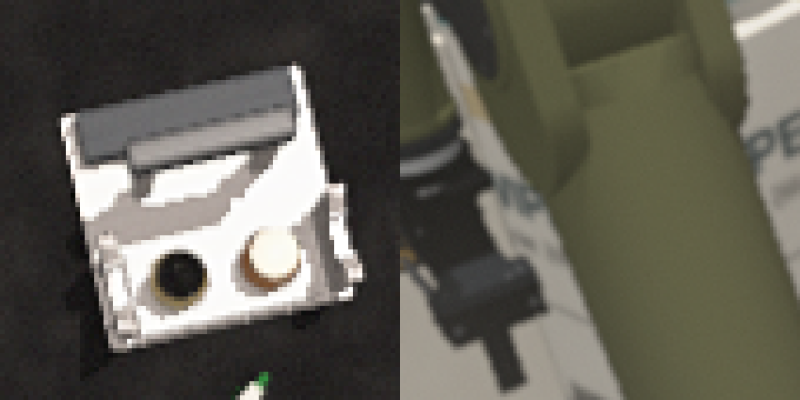

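The crop shows the handle, the two vials (dark cap left, white cap right) and the posts. The gripper's 190 mm side lies along its closing line, so a crosswise grasp of the tab could hit the hotplate. I will grip the tab along its 44 mm length instead.

arm_command --pt "87 -29 -26 0 7" --pt "87 -58 -52 0 14" --pt "87 -87 -77 0 21" --pt "87 -116 -103 0 28" --pt "87 -145 -129 0 35" --newtons 25

```text
time: 0.57
position: [0.2993, 0.4489, 0.2362]
tool_rot: [-1.409, -2.808, 0.001]
ft_force: [1.0, 0.1, 0.0]
grip_width: 0.997
grip_force: 0.0
```

```bash
cat >> h.py <<'E'
def go(p,yaw):
    "shift and spin (mm,deg) to TCP p with tool y at world angle yaw (deg)"
    s=get_state();M=R.from_rotvec(s["tool_rot"]).as_matrix()
    a=np.degrees(np.arctan2(M[1,1],M[0,1])); dy=(yaw-a+180)%360-180
    print("t",s["time"],"pos",s["position"],"yaw",a,"shift",(M.T@(np.array(p)-s["position"])*1000).round(1),"spin",-dy.round(2), "tilt",M[:,2],"q",np.array(s["joint_positions"]).round(2))
E
python3 -c "
from h import *
go([.4155,.25,.2],2)"
```

```text
t 0.5667 pos [0.2993 0.4489 0.2362] yaw 36.6879078071994 shift [-228.9  -25.7   36.2] spin 34.69 tilt [-0.0003 -0.0003 -1.    ] q [-1.11  0.09  0.08  1.73 -0.01  1.33 -0.39]
```

arm_command --pt "87 -38 -5 6 7" --pt "87 -76 -9 12 14" --pt "87 -114 -13 18 21" --pt "87 -152 -17 24 28" --pt "87 -190 -22 30 34.5"

```text
time: 0.98
position: [0.3962, 0.2841, 0.2063]
tool_rot: [-2.179, -2.263, -0.001]
ft_force: [0.4, 0.5, -0.3]
grip_width: 1.003
grip_force: 0.0
```

```bash
python3 -c "
from h import *
go([.4155,.25,.2],2)"
```

```text
t 0.9833 pos [0.3962 0.2841 0.2063] yaw 2.1859595547482584 shift [-34.8  18.    6.3] spin 0.19 tilt [ 0.0002  0.0004 -1.    ] q [-0.93 -0.01  0.25  1.89  0.    1.26 -0.64]
```

arm_command --pt "87 -18 9 6 0" --pt "87 -34 18 6 0" --pt "87 -34 18 6 0" --pt "87 -34 18 6 0" --pt "87 -34 18 6 0"

```text
time: 1.4
position: [0.4144, 0.2539, 0.2006]
tool_rot: [-2.17, -2.271, -0.001]
ft_force: [0.3, 0.2, -0.9]
grip_width: 0.999
grip_force: 0.0
```

Run:
```python
from h import *
go([.4155,.25,.2],2)
im,d,P=cloud("wrist"); save(im,"w1")
q=P.reshape(-1,3); q=q[(abs(q[:,0]-.4155)<.1)&(abs(q[:,1]-.25)<.03)]
for n,a,b in(("bar",.007,.06),("tab",.036,.06)):
    m=q[(q[:,2]>a)&(q[:,2]<b)]; print(n,len(m),cv2.minAreaRect((m[:,:2]*1000).astype(np.float32)),np.median(m,0))
```

```text
t 1.4 pos [0.4144 0.2539 0.2006] yaw 2.598965897780589 shift [-4.   0.9  0.6] spin 0.6 tilt [-0.0002  0.0007 -1.    ] q [-0.89 -0.01  0.29  1.9   0.    1.25 -0.56]
bar 2289 ((416.4602966308594, 251.58685302734375), (133.77317810058594, 12.532842636108398), 1.6112992763519287) [0.416  0.2533 0.0136]
tab 761 ((416.2912902832031, 251.64938354492188), (42.9317741394043, 12.364130020141602), 2.1029021739959717) [0.4162 0.2525 0.0446]
```

View pics/w1.png

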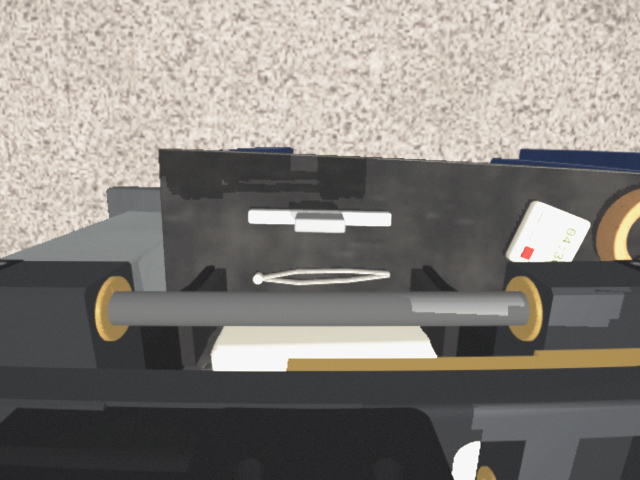

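The bar is at (320,217), centred at world (0.416, 0.2516) with a yaw of 1.7°. Its 134×12.5 mm size matches. Descending.

arm_command --pt "80 -2.4 1.9 40 0.9" --pt "80 -2.4 1.9 80 0.9" --pt "80 -2.4 1.9 120 0.9" --pt "80 -2.4 1.9 140 0.9" --pt "80 -2.4 1.9 140 0.9"

```text
time: 1.87
position: [0.4128, 0.2494, 0.0559]
tool_rot: [-2.186, -2.255, 0.015]
ft_force: [-1.3, -0.9, -0.4]
grip_width: 0.92
grip_force: 0.0
```

```bash
python3 -c "
from h import *
go([.4164,.2516,.029],1.7)"
```

```text
t 1.8667 pos [0.4128 0.2494 0.0559] yaw 1.7790299102676865 shift [ 2.2  3.9 26.8] spin 0.08 tilt [-0.0077 -0.0059 -1.    ] q [-0.88  0.15  0.3   2.06 -0.05  0.95 -0.52]
```

arm_command --pt "80 0 0 10 0" --pt "80 0 0 18 0" --pt "80 0 0 18 0" --pt "80 0 0 18 0" --pt "80 0 0 18 0"

```text
time: 2.28
position: [0.4179, 0.2511, 0.0437]
tool_rot: [2.19, 2.253, 0.004]
ft_force: [0.5, 0.6, -0.5]
grip_width: 0.919
grip_force: 0.0
```

```bash
python3 -c "
from h import *
go([.4164,.2516,.029],1.7)"
```

```text
t 2.2833 pos [0.4179 0.2511 0.0437] yaw 1.6273727541433882 shift [ 0.5 -1.5 14.7] spin -0.07 tilt [ 0.0017  0.0015 -1.    ] q [-0.87  0.17  0.3   2.07 -0.06  0.91 -0.51]
```

arm_command --pt "80 0 -1 8 0" --pt "80 0 -1 14 0" --pt "80 0 -1 14 0" --pt "80 0 -1 14 0" --pt "60 0 -1 14 0"

```text
time: 2.7
position: [0.4161, 0.2503, 0.0285]
tool_rot: [2.19, 2.252, -0.0]
ft_force: [0.3, 0.4, -1.0]
grip_width: 0.892
grip_force: 0.0
```

```bash
python3 -c "
from h import *
go([.4164,.2516,.029],1.7)"
```

```text
t 2.7 pos [0.4161 0.2503 0.0285] yaw 1.61416164416785 shift [ 1.3  0.4 -0.5] spin -0.09 tilt [-0.0001 -0.0002 -1.    ] q [-0.87  0.19  0.3   2.08 -0.07  0.88 -0.51]
```

arm_command --pt "30 1 0 0 0" --pt "30 1 0 0 0" --pt "30 1 0 0 0" --pt "30 1 0 0 0" --pt "30 1 0 0 0" --newtons 30

```text
time: 3.12
position: [0.4161, 0.2514, 0.0287]
tool_rot: [2.19, 2.253, 0.0]
ft_force: [-0.2, -0.5, -1.3]
grip_width: 0.553
grip_force: 0.0
```

arm_command --pt "30 0 0 0 0" --pt "30 0 0 0 0" --pt "30 0 0 -10 0" --pt "30 0 0 -30 0" --pt "30 0 0 -60 0"

```text
time: 3.53
position: [0.4142, 0.2499, 0.0875]
tool_rot: [-2.19, -2.252, 0.009]
ft_force: [0.3, 1.7, 0.0]
grip_width: 0.501
grip_force: 30.0
```

arm_command --pt "30 0 0 -35 0" --pt "30 0 0 -70 0" --pt "30 0 0 -105 0" --pt "30 0 0 -135 0" --pt "30 0 0 -135 0"

```text
time: 3.95
position: [0.4191, 0.2532, 0.2311]
tool_rot: [2.189, 2.251, 0.019]
ft_force: [1.6, 0.6, -1.1]
grip_width: 0.499
grip_force: 30.0
```

```bash
python3 -c "
from h import *
go([.4418,-.1954,.22],-78)"
```

```text
t 3.95 pos [0.4191 0.2532 0.2311] yaw 1.5994228174489165 shift [-449.1   10.1    7.7] spin 79.6 tilt [ 0.0093  0.008  -0.9999] q [-0.9  -0.04  0.3   1.86  0.01  1.3  -0.58]
```

arm_command --pt "30 -37 10 0 6.6" --pt "30 -74 20 0 13.2" --pt "30 -111 30 0 19.8" --pt "30 -148 36 0 26.4" --pt "30 -185 40 0 33"

```text
time: 4.37
position: [0.4613, 0.0655, 0.2237]
tool_rot: [-2.744, -1.53, -0.001]
ft_force: [0.1, 0.1, -0.9]
grip_width: 0.499
grip_force: 30.0
```

```bash
python3 -c "
from h import *
go([.4418,-.1954,.23],-78)"
```

```text
t 4.3667 pos [0.4613 0.0655 0.2237] yaw -31.71606179834901 shift [-232.2  120.6   -6.3] spin 46.28 tilt [ 0.0004  0.0002 -1.    ] q [-0.7  -0.09  0.48  1.92  0.04  1.3  -0.79]
```

arm_command --pt "30 -32 17 -2 6.6" --pt "30 -64 34 -4 13.2" --pt "30 -96 51 -6 19.8" --pt "30 -128 67 -6 26.4" --pt "30 -160 84 -6 33"

```text
time: 4.78
position: [0.4489, -0.1145, 0.2299]
tool_rot: [-3.065, -0.687, -0.001]
ft_force: [0.6, 1.1, -0.4]
grip_width: 0.504
grip_force: 30.0
```

```bash
python3 -c "
from h import *
go([.4418,-.1954,.23],-78)"
```

```text
t 4.7833 pos [ 0.4489 -0.1145  0.2299] yaw -64.71296641569393 shift [-41.   70.1  -0.2] spin 13.29 tilt [ 0.0006  0.0009 -1.    ] q [-0.51 -0.12  0.66  1.92  0.08  1.32 -1.  ]
```

arm_command --pt "30 -20 35 0 7" --pt "30 -41 70 0 13.3" --pt "30 -41 70 0 13.3" --pt "30 -41 70 0 13.3" --pt "30 -41 70 0 13.3"

```text
time: 5.2
position: [0.4428, -0.193, 0.2294]
tool_rot: [-3.122, -0.338, 0.0]
ft_force: [0.2, 0.7, -1.4]
grip_width: 0.496
grip_force: 30.0
```

Run:
```python
from h import *
go([.4418,-.1954,.23],-78)
for n in("wrist","top","scene"):
    im,d,P=cloud(n); save(im,n+"2"); np.save(n+"2.npy",P)
    q=P.reshape(-1,3); q=q[(np.hypot(q[:,0]-.46,q[:,1]+.19)<.12)]
    for m,a,b in(("handle",.14,.155),("posts",.085,.105),("heldbar",.19,.215)):
        k=q[(q[:,2]>a)&(q[:,2]<b)]
        if len(k)>10: print(n,m,len(k),cv2.minAreaRect((k[:,:2]*1000).astype(np.float32)),np.median(k,0))
```

```text
t 5.2 pos [ 0.4428 -0.193   0.2294] yaw -77.65532751896671 shift [-1.5  2.1 -0.6] spin 0.34 tilt [-0.0003  0.0011 -1.    ] q [-0.42 -0.07  0.75  1.88  0.05  1.31 -1.04]
wrist handle 2747 ((489.8433837890625, -184.10250854492188), (14.061186790466309, 77.91448211669922), 12.496269226074219) [ 0.4902 -0.1843  0.1483]
wrist posts 843 ((440.6802062988281, -194.96072387695312), (45.64292907714844, 116.22003173828125), 12.462824821472168) [ 0.4405 -0.1505  0.0938]
wrist heldbar 2381 ((445.3333740234375, -192.57901000976562), (10.165635108947754, 103.842041015625), 12.276269912719727) [ 0.4494 -0.1916  0.2125]
scene handle 193 ((487.9651184082031, -184.28628540039062), (20.053775787353516, 76.74188232421875), 11.5797700881958) [ 0.4859 -0.1846  0.147 ]
scene posts 152 ((455.10101318359375, -191.34950256347656), (80.36769104003906, 116.83531951904297), 11.991543769836426) [ 0.4623 -0.1603  0.0942]
scene heldbar 295 ((442.230224609375, -191.29611206054688), (17.96668243408203, 134.248046875), 13.277031898498535) [ 0.4392 -0.1971  0.21  ]
```

View pics/wrist2.png

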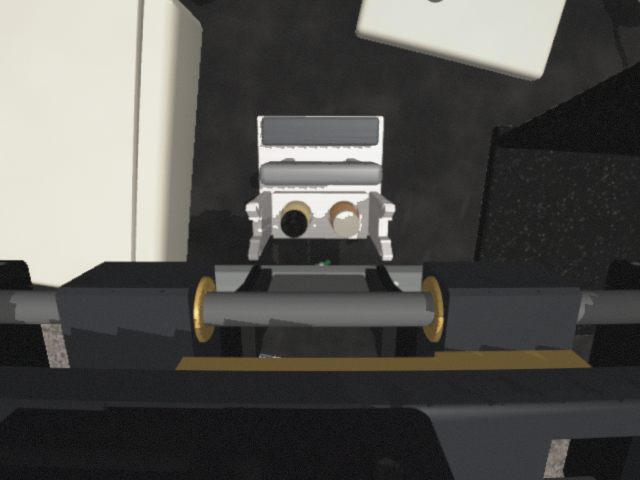

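The carrier is seen whole: its handle is at (320,173), its posts at (258,225) and (382,225), and the held bar is behind the fingers at row 270. Slot_mid is about (0.441, -0.195) with a yaw of 12.46°. Next I check the bar's offset in the tool frame.

Run:
```python
from h import *
s=get_state();M=R.from_rotvec(s["tool_rot"]).as_matrix();p=np.array([.4428,-.1930,.2294])
for n in("wrist","scene"):
    q=(np.load(n+"2.npy").reshape(-1,3)-p)@M
    q=q[(abs(q[:,0])<.012)&(abs(q[:,1])<.08)&(q[:,2]>.0135)&(q[:,2]<.034)]
    print(n,len(q),np.percentile(q[:,1],[0,1,99,100]))
    for a,b in((-.07,-.05),(-.05,-.035),(-.01,.01),(.035,.05),(.05,.07)):
        k=q[(q[:,1]>a)&(q[:,1]<b)]
        if len(k)>5: print(a,len(k),"x",np.percentile(k[:,0],[1,10,50,90,99]),"z",np.percentile(k[:,2],[1,10,50,90,99]))
```

```text
wrist 2397 [-0.0517 -0.0493  0.0497  0.0521]
-0.07 9 x [0.0067 0.0068 0.0069 0.0072 0.0075] z [0.0195 0.0217 0.0245 0.0254 0.0255]
-0.05 692 x [-0.0021 -0.0006  0.0048  0.0071  0.0076] z [0.0146 0.0152 0.0161 0.0224 0.0256]
-0.01 368 x [0.0059 0.0063 0.0069 0.0072 0.0074] z [0.0153 0.0161 0.0195 0.0249 0.0266]
0.035 691 x [-0.0022 -0.0004  0.0047  0.0069  0.0072] z [0.0146 0.0154 0.0164 0.0232 0.0265]
0.05 17 x [0.0064 0.0066 0.0069 0.0072 0.0073] z [0.0182 0.0193 0.0239 0.0259 0.0263]
scene 313 [-0.0689 -0.0681  0.0649  0.0654]
-0.07 53 x [-0.0076 -0.0064 -0.0025  0.0042  0.0079] z [0.0141 0.0155 0.018  0.0238 0.0278]
-0.05 37 x [-0.0092 -0.0063 -0.0037  0.0036  0.0062] z [0.014  0.0151 0.0186 0.0259 0.0284]
-0.01 35 x [-0.0072 -0.0063 -0.0045 -0.0028 -0.0003] z [0.0138 0.0153 0.0202 0.0264 0.027 ]
0.035 46 x [-0.0084 -0.0071 -0.0035  0.0034  0.0086] z [0.0138 0.0151 0.0178 0.0247 0.0272]
0.05 46 x [-0.0068 -0.0057 -0.0028  0.004   0.0082] z [0.0138 0.0154 0.0182 0.0261 0.0287]
```

arm_command --pt "30 -2.8 1.5 25 -0.1" --pt "30 -2.8 1.5 50 -0.1" --pt "30 -2.8 1.5 75 -0.1" --pt "30 -2.8 1.5 88 -0.1" --pt "30 -2.8 1.5 92 -0.1"

```text
time: 5.77
position: [0.4391, -0.1937, 0.1351]
tool_rot: [-3.121, -0.344, 0.007]
ft_force: [-0.8, 0.9, -0.7]
grip_width: 0.504
grip_force: 30.0
```

arm_command --pt "30 0 0 0 0" --pt "30 0 0 0 0" --pt "30 0 0 0 0" --pt "30 0 0 0 0"

```text
time: 6.1
position: [0.4415, -0.1957, 0.1387]
tool_rot: [3.123, 0.341, 0.004]
ft_force: [-0.2, 0.2, -0.2]
grip_width: 0.502
grip_force: 30.0
```

Run:
```python
from h import *
go([.4404,-.1951,.1],-77.54)
s=get_state();M=R.from_rotvec(s["tool_rot"]).as_matrix();p=np.array(s["position"])
im,d,P=cloud("wrist");save(im,"w3")
q=P.reshape(-1,3);q=q[(np.hypot(q[:,0]-.46,q[:,1]+.19)<.12)]
for m,a,b in(("handle",.14,.155),("posts",.085,.099)):
    k=q[(q[:,2]>a)&(q[:,2]<b)]; print(m,len(k),cv2.minAreaRect((k[:,:2]*1000).astype(np.float32)))
q=(q-p)@M
q=q[(abs(q[:,0])<.012)&(abs(q[:,1])<.048)&(q[:,2]>.0175)&(q[:,2]<.026)]; print("face x",np.percentile(q[:,0],[50,90,99]))
```

```text
t 6.1 pos [ 0.4415 -0.1957  0.1387] yaw -77.54813756780041 shift [-1.1 -0.9 38.7] spin -0.01 tilt [ 0.0023 -0.0001 -1.    ] q [-0.4   0.03  0.79  2.   -0.02  1.12 -0.96]
handle 8354 ((464.0997314453125, -190.55845642089844), (66.38123321533203, 78.15779876708984), 12.256534576416016)
posts 794 ((471.7101745605469, -188.7600860595703), (46.68073654174805, 116.11018371582031), 12.186150550842285)
face x [0.0064 0.0066 0.0068]
```

arm_command --pt "30 -0.7 -0.6 6 0" --pt "30 -0.7 -0.6 12 0" --pt "30 -0.7 -0.6 18 0" --pt "30 -0.7 -0.6 20 0" --pt "30 -0.7 -0.6 20 0"

```text
time: 6.57
position: [0.439, -0.1951, 0.1165]
tool_rot: [-3.123, -0.34, 0.003]
ft_force: [0.1, -0.3, -0.7]
grip_width: 0.501
grip_force: 30.0
```

arm_command --pt "30 0 0 0 0" --pt "30 0 0 0 0" --pt "30 0 0 0 0" --pt "30 0 0 0 0"

```text
time: 6.9
position: [0.44, -0.1953, 0.1178]
tool_rot: [3.123, 0.34, 0.001]
ft_force: [-1.0, -0.0, -0.9]
grip_width: 0.499
grip_force: 30.0
```

Run:
```python
from h import *
go([.4404,-.1951,.1],-77.54)
```

```text
t 6.9 pos [ 0.44   -0.1953  0.1178] yaw -77.57790577573907 shift [ 0.5 -0.1 17.8] spin -0.04 tilt [ 0.0005  0.     -1.    ] q [-0.4   0.06  0.79  2.03 -0.05  1.07 -0.94]
```

Underside is at about 0.090, within the flare, and there is no contact force. I'll continue down.

arm_command --pt "30 0.4 0 4 0" --pt "30 0.4 0 8 0" --pt "30 0.4 0 11 0" --pt "30 0.4 0 11 0" --pt "30 0.4 0 11 0"

```text
time: 7.32
position: [0.4398, -0.1952, 0.1062]
tool_rot: [-3.123, -0.34, 0.001]
ft_force: [-0.3, -0.7, -0.3]
grip_width: 0.501
grip_force: 30.0
```

arm_command --pt "30 0 0 3 0" --pt "30 0 0 6 0" --pt "30 0 0 6 0" --pt "30 0 0 6 0"

```text
time: 7.65
position: [0.4404, -0.1952, 0.1006]
tool_rot: [3.123, 0.34, 0.001]
ft_force: [-0.3, -0.1, 1.5]
grip_width: 0.498
grip_force: 30.0
```

Run:
```python
from h import *
go([.4404,-.1951,.1],-77.54)
s=get_state();print(s["ft_force"],s["torque"])
im,d,P=cloud("scene");save(cv2.resize(im[210:330,270:430],(800,600),interpolation=3),"s3")
```

```text
t 7.65 pos [ 0.4404 -0.1952  0.1006] yaw -77.58119493334304 shift [ 0.  -0.1  0.6] spin -0.04 tilt [ 0.0005 -0.     -1.    ] q [-0.39  0.09  0.79  2.04 -0.07  1.04 -0.92]
[-0.2613 -0.0661  1.4962] [-0.0293  0.1574 -0.0036]
```

View pics/s3.png

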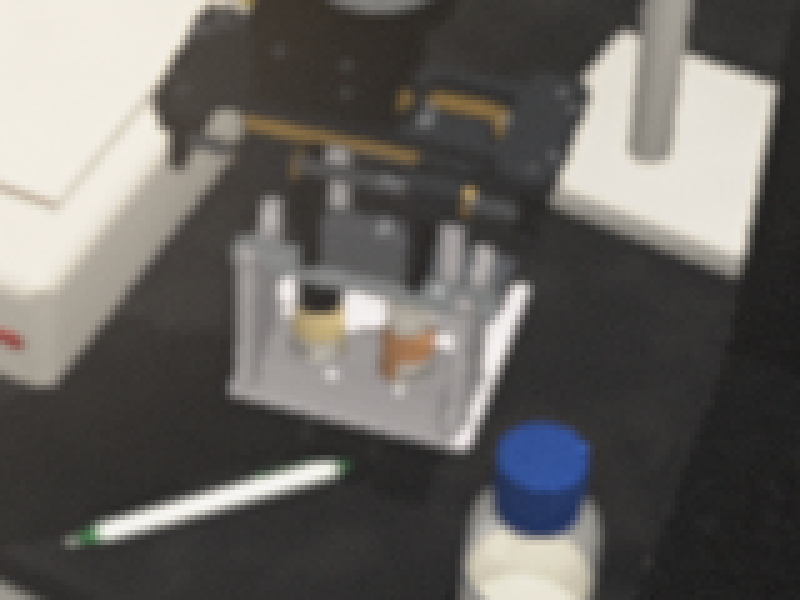

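The bar sits over the vials in both slots and carries a touch force of about 1.5–2 N. I'll release to 56 mm, which leaves the finger backs at ±43 mm inside the post faces at ±50 mm.

arm_command --pt "56 0 0 0 0" --pt "56 0 0 0 0" --pt "56 0 0 0 0" --pt "56 0 0 0 0" --pt "56 0 0 0 0"

```text
time: 8.12
position: [0.4401, -0.1951, 0.1005]
tool_rot: [-3.123, -0.34, 0.0]
ft_force: [-0.4, -0.2, -0.2]
grip_width: 0.636
grip_force: 0.0
```

arm_command --pt "56 0 0 0 0" --pt "56 0 0 -10 0" --pt "56 0 0 -25 0" --pt "56 0 0 -50 0" --pt "56 0 0 -85 0"

```text
time: 8.53
position: [0.4384, -0.1948, 0.1853]
tool_rot: [-3.123, -0.339, 0.007]
ft_force: [0.4, -0.5, 0.0]
grip_width: 0.644
grip_force: 0.0
```

arm_command --pt "56 0 0 -30 0" --pt "56 0 0 -45 0" --pt "56 0 0 -45 0" --pt "56 0 0 -45 0"

```text
time: 8.87
position: [0.4407, -0.1954, 0.2317]
tool_rot: [3.123, 0.34, 0.004]
ft_force: [0.4, 0.6, -0.0]
grip_width: 0.645
grip_force: 0.0
```

Run:
```python
from h import *
go([.490,-.1843,.2354],12.4)
im,d,P=cloud("wrist");save(im,"w4")
q=P.reshape(-1,3);q=q[(np.hypot(q[:,0]-.46,q[:,1]+.19)<.1)]
for m,a,b in(("handle",.14,.155),("posts",.087,.102),("tab",.109,.12),("bar",.08,.087)):
    k=q[(q[:,2]>a)&(q[:,2]<b)]
    if len(k)>5: print(m,len(k),cv2.minAreaRect((k[:,:2]*1000).astype(np.float32)),np.median(k,0))
```

```text
t 8.8667 pos [ 0.4407 -0.1954  0.2317] yaw -77.58425388088696 shift [50.6 -0.2 -3.5] spin -89.98 tilt [ 0.0026  0.0002 -1.    ] q [-0.43 -0.08  0.76  1.88  0.06  1.31 -1.04]
handle 2700 ((488.66461181640625, -184.8765106201172), (14.06085205078125, 78.1895980834961), 12.422134399414062) [ 0.4891 -0.1855  0.147 ]
posts 834 ((439.637451171875, -195.52044677734375), (45.23350524902344, 116.32312774658203), 12.085945129394531) [ 0.443  -0.1935  0.0954]
tab 989 ((440.3026428222656, -195.59237670898438), (12.22590160369873, 43.4899787902832), 12.482342720031738) [ 0.441  -0.1954  0.1155]
bar 1915 ((439.81304931640625, -195.5828094482422), (43.938880920410156, 133.59323120117188), 12.267457008361816) [ 0.4417 -0.1853  0.0836]
```

View pics/w4.png

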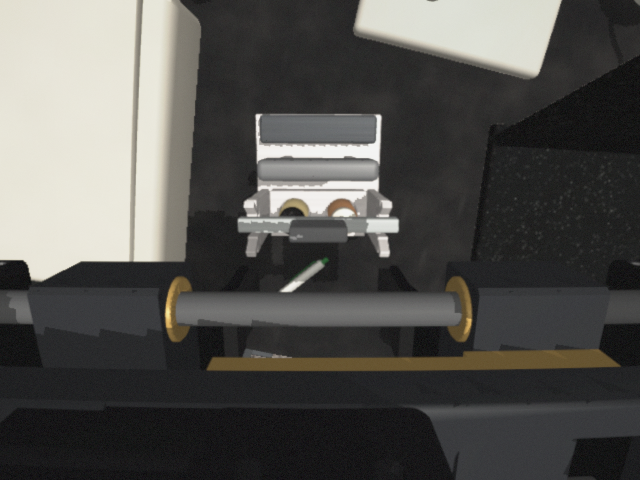

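The bar lies in both slots at about row 225, tab up, with its tab top at z = 0.1155 and 49.5 mm from the handle axis. Next I move to the handle.

arm_command --pt "40 10 0 0 -7" --pt "40 20 0 0 -14" --pt "40 30 0 0 -21" --pt "40 40 0 0 -28" --pt "40 49 0 0 -35"

```text
time: 9.33
position: [0.4875, -0.1842, 0.2289]
tool_rot: [-2.871, -1.271, 0.004]
ft_force: [0.8, -0.5, -0.4]
grip_width: 0.474
grip_force: 0.0
```

arm_command --pt "40 0 0 0 -7" --pt "40 0 0 0 -14" --pt "40 0 0 0 -21" --pt "40 0 0 0 -28" --pt "40 0 0 0 -35"

```text
time: 9.75
position: [0.4869, -0.1845, 0.2288]
tool_rot: [-2.356, -2.075, 0.004]
ft_force: [-1.1, -1.4, 0.6]
grip_width: 0.46
grip_force: 0.0
```

arm_command --pt "40 0 0 0 -7" --pt "40 0 0 0 -14" --pt "40 0 0 0 -20" --pt "40 0 0 0 -20" --pt "40 0 0 0 -20"

```text
time: 10.17
position: [0.4872, -0.1845, 0.2293]
tool_rot: [-1.971, -2.444, 0.002]
ft_force: [-0.7, 0.8, -0.0]
grip_width: 0.46
grip_force: 0.0
```

Run:
```python
from h import *
im,d,P=cloud("wrist");save(im,"w5")
q=P.reshape(-1,3);q=q[(np.hypot(q[:,0]-.48,q[:,1]+.19)<.1)]
for m,a,b in(("handle",.14,.155),("tab",.109,.12)):
    k=q[(q[:,2]>a)&(q[:,2]<b)]
    if len(k)>5: print(m,len(k),cv2.minAreaRect((k[:,:2]*1000).astype(np.float32)),np.median(k,0))
go([.4892,-.1847,.13],12.4)
```

```text
handle 2204 ((489.59918212890625, -181.16180419921875), (13.858542442321777, 70.30200958251953), 12.08399486541748) [ 0.489  -0.1789  0.1486]
tab 1008 ((441.80828857421875, -195.616455078125), (12.369379043579102, 43.719390869140625), 12.110884666442871) [ 0.4423 -0.1944  0.1168]
t 10.2167 pos [ 0.4874 -0.1845  0.2296] yaw 12.237612010599538 shift [-0.6  1.9 99.6] spin -0.16 tilt [-0.0018  0.0001 -1.    ] q [-0.42  0.05  0.76  1.8  -0.03  1.31  0.56]
```

arm_command --pt "40 0 2 25 0" --pt "40 0 2 45 0" --pt "40 0 2 56 0" --pt "40 0 2 56 0" --pt "40 0 2 56 0"

```text
time: 10.63
position: [0.4896, -0.1842, 0.1743]
tool_rot: [-1.969, -2.447, 0.001]
ft_force: [0.3, -0.1, 0.2]
grip_width: 0.462
grip_force: 0.0
```

arm_command --pt "40 0 0 0 0" --pt "40 0 0 8 0" --pt "40 0 0 18 0" --pt "40 0 0 28 0" --pt "40 0 0 32 0"

```text
time: 11.05
position: [0.489, -0.1837, 0.1407]
tool_rot: [-1.967, -2.447, 0.002]
ft_force: [-0.2, -0.4, -0.8]
grip_width: 0.462
grip_force: 0.0
```

arm_command --pt "40 0 0 2 0" --pt "40 0 0 2 0" --pt "40 0 0 2 0" --pt "40 0 0 2 0"

```text
time: 11.38
position: [0.4902, -0.1843, 0.1409]
tool_rot: [1.968, 2.448, 0.0]
ft_force: [0.5, -0.7, 0.2]
grip_width: 0.457
grip_force: 0.0
```

Run:
```python
from h import *
go([.4893,-.1847,.13],12.4)
```

```text
t 11.3833 pos [ 0.4902 -0.1843  0.1409] yaw 12.420489342223874 shift [-0.2 -1.  10.9] spin 0.02 tilt [ 0.0006 -0.0001 -1.    ] q [-0.39  0.14  0.76  1.91 -0.11  1.13  0.63]
```

arm_command --pt "40 0 -0.7 5 0" --pt "40 0 -0.7 10 0" --pt "40 0 -0.7 10 0" --pt "40 0 -0.7 10 0" --pt "40 0 -0.7 10 0"

```text
time: 11.8
position: [0.4893, -0.1843, 0.1305]
tool_rot: [-1.968, -2.449, 0.0]
ft_force: [-0.6, -0.1, 1.2]
grip_width: 0.461
grip_force: 0.0
```

arm_command --pt "8 0 0 0 0" --pt "8 0 0 0 0" --pt "8 0 0 0 0" --pt "8 0 0 0 0" --pt "8 0 0 0 0" --newtons 45

```text
time: 12.22
position: [0.4893, -0.1843, 0.1306]
tool_rot: [1.968, 2.449, 0.0]
ft_force: [-0.3, -0.7, 0.7]
grip_width: 0.165
grip_force: 0.1
```

arm_command --pt "8 0 0 0 0" --pt "8 0 0 0 0" --pt "8 0 0 0 0" --pt "8 0 0 0 0" --pt "8 0 0 0 0"

```text
time: 12.63
position: [0.4896, -0.1843, 0.1306]
tool_rot: [1.968, 2.448, 0.001]
ft_force: [2.7, 1.2, -1.4]
grip_width: 0.159
grip_force: 45.0
```

Gripped at 14 mm with 45 N. Lifting gently.

arm_command --pt "8 0 0 -2 0" --pt "8 0 0 -5 0" --pt "8 0 0 -9 0" --pt "8 0 0 -14 0" --pt "8 0 0 -20 0"

```text
time: 13.05
position: [0.4887, -0.1843, 0.1505]
tool_rot: [-1.968, -2.448, 0.001]
ft_force: [0.7, -0.8, -6.8]
grip_width: 0.157
grip_force: 45.0
```

arm_command --pt "8 0 0 -7 0" --pt "8 0 0 -14 0" --pt "8 0 0 -21 0" --pt "8 0 0 -28 0" --pt "8 0 0 -35 0"

```text
time: 13.47
position: [0.4893, -0.1844, 0.1865]
tool_rot: [1.968, 2.448, 0.001]
ft_force: [-0.1, 0.5, -7.7]
grip_width: 0.151
grip_force: 45.0
```

arm_command --pt "8 0 0 -7 0" --pt "8 0 0 -14 0" --pt "8 0 0 -21 0" --pt "8 0 0 -28 0" --pt "8 0 0 -34 0"

```text
time: 13.88
position: [0.4894, -0.1844, 0.2204]
tool_rot: [1.968, 2.448, 0.0]
ft_force: [-0.5, -0.5, -6.1]
grip_width: 0.157
grip_force: 45.0
```

arm_command --pt "8 0 0 -4 0" --pt "8 0 0 -7 0" --pt "8 0 0 -9 0" --pt "8 0 0 -10 0" --pt "8 0 0 -10 0"

```text
time: 14.3
position: [0.4892, -0.1844, 0.2295]
tool_rot: [-1.968, -2.449, -0.0]
ft_force: [-0.4, -0.3, -6.9]
grip_width: 0.158
grip_force: 45.0
```

arm_command --pt "8 0 0 0 0" --pt "8 0 0 0 0" --pt "8 0 0 0 0" --pt "8 0 0 0 0" --pt "8 0 0 0 0"

```text
time: 14.72
position: [0.4892, -0.1843, 0.2294]
tool_rot: [-1.968, -2.449, 0.0]
ft_force: [-0.6, 0.6, -6.8]
grip_width: 0.156
grip_force: 45.0
```

Run:
```python
from h import *
go([.4893,-.1847,.23],12.4)
s=get_state(); print(s["ft_force"],s["qd"],s["grip_width"],s["grip_force"])
im,d,P=cloud("wrist");b,_,S=cloud("scene")
q=P.reshape(-1,3);q=q[(np.hypot(q[:,0]-.48,q[:,1]+.19)<.1)]
for a,c in((.17,.2),(.203,.225)):
    k=q[(q[:,2]>a)&(q[:,2]<c)]
    if len(k)>5: print(len(k),cv2.minAreaRect((k[:,:2]*1000).astype(np.float32)),np.median(k,0))
save(np.hstack([cv2.resize(im,(400,300)),cv2.resize(b[170:320,260:460],(400,300),interpolation=3)]),"end")
```

```text
t 14.7167 pos [ 0.4892 -0.1843  0.2294] yaw 12.420710599170507 shift [-0.4  0.  -0.6] spin 0.02 tilt [-0.0002  0.     -1.    ] q [-0.42  0.05  0.76  1.8  -0.03  1.31  0.56]
[-0.5629  0.6091 -6.7768] [-0.0003 -0.0006 -0.0019 -0.0007  0.0001  0.0001 -0.0006] 0.1563769858101128 44.99920645728707
4062 ((443.4013671875, -151.53636169433594), (59.67075729370117, 64.65680694580078), 47.56902313232422) [ 0.4336 -0.1484  0.1839]
1018 ((464.7432861328125, -165.92730712890625), (71.84069061279297, 30.17398452758789), 12.398259162902832) [ 0.4412 -0.1772  0.2155]
```

View pics/end.png

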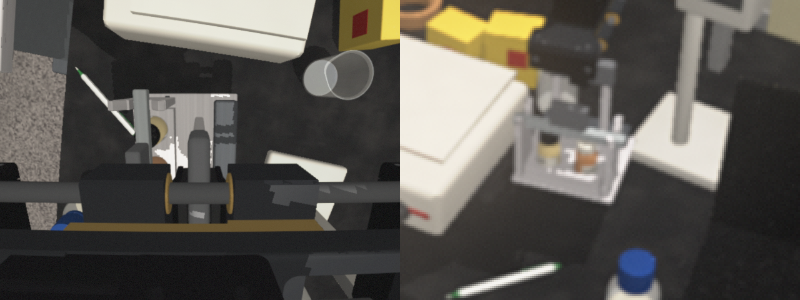

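The carrier is lifted about 99 mm, level and still. The bar's tab top is at 0.2155 as expected, both vials are in place, and the bottle and beaker are undisturbed. Handing in.

```bash
python3 -c "
from bench import *
print(close_job())"
```

```text
the job is handed in; nothing more can be done
None
```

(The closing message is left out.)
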